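# Find the tin with the loose die and box it for repair

### The job

One of the three closed steel tins standing in the slanted rack has its press die loose inside; the other two are sound. Take the tins out and shake them lengthwise until you find the one that rattles, set it down gently so that it stands upright on the floor of the wooden repair box, and slide the box's cover fully shut over it. The two sound tins must end standing in the bays of the rack, and the tools lying round the work stay where they are.

Things in the scene. Friction and masses are not known exactly. Their poses are not given: they have to be found in the camera images.
- tin_a: closed flat steel tin in the left (+y of the rack) bay, leaning 30 degrees, top towards the robot; 26 (own x) x 100 (y) x 70 (z) mm, 0.28-0.4 kg; origin: centre of the narrow side it stands on, z up through it; top 37 mm clear of the rack. Its steel die (0.15 kg) is either held fast or, in one of the three, rolls to and fro along own y (60 mm), striking the ends.
- tin_b: closed flat steel tin in the middle bay, leaning 30 degrees, top towards the robot; 26 (own x) x 100 (y) x 70 (z) mm, 0.28-0.4 kg; origin: centre of the narrow side it stands on, z up through it; top 37 mm clear of the rack. Its steel die (0.15 kg) is either held fast or, in one of the three, rolls to and fro along own y (60 mm), striking the ends.
- tin_c: closed flat steel tin in the right (-y of the rack) bay, leaning 30 degrees, top towards the robot; 26 (own x) x 100 (y) x 70 (z) mm, 0.28-0.4 kg; origin: centre of the narrow side it stands on, z up through it; top 37 mm clear of the rack. Its steel die (0.15 kg) is either held fast or, in one of the three, rolls to and fro along own y (60 mm), striking the ends.
- rack: plywood rack fixed to the table, 100 x 356 x 80 mm; origin: centre of underside; bays at own y = +116, 0, -116 mm. Each is a slot 31 mm wide, 108 long, its plates 33 mm and dividers 29 mm high above the slot floor; the way out is (-0.5, 0, 0.866) in the rack's frame (-x is its front). A seated tin's origin is at (1.3, bay, 40.5) mm, or up to 5 mm farther along (0.866, 0, 0.5).
- repair_box: long pale wooden box fixed to the table, 140 (own x) x 272 (y) x 96 high mm. Its +y half is the open compartment, 124 (x) x 116 (y) mm, floor at height 8 mm; origin: table level under the compartment's centre. The open cover rests on the other half. Grooves along own y hold the cover, underside at height 84 mm; their lips leave 114 mm free in x. A tin fits along y.
- cover (a joint): how far the sliding wooden cover is drawn open, in m: 0 = fully shut against the stop end (own +y of the box), 0.15 = fully open; it starts 0.125 to 0.148 open. It slides stiffly (1.5 N dry friction) and stays where it is left.
- cover_batten (a point): centre of the batten across the cover by which it is held or pushed: 60 (box x) x 16 (box y, the sliding way) x 18 high mm; this point is 99 mm above the table, 9 mm below the batten's top and 9 mm above the cover's face. It moves along the box's +y to shut.
- edge_roller: bystander: hand roller with a beech handle, 39 x 145 x 28 mm, lying in front of the rack; origin under its centre
- thread_spool: bystander: spool of red thread, 42 mm across and 60 mm high, standing on the table; origin under its centre
- wax_block: bystander: yellow block of wax, 33 x 51 x 20 mm, lying on the table; origin under its centre
There are look-alikes about, which are no part of the job. What is shaped like the tin_b but blue is not meant. What is shaped like the tin_a but red is not meant.

How it is judged:
On the way, in this order (a step that is already met when the one before it is completed fails the run):
1. lifted clear of the rack and shaken lengthwise, the tin with the loose die has its die run to its own +y end (((distance between loose_die_c0 and tin_a below 0.072 m and z of tin_a in the frame of rack above 0.08 m and y of loose_die_c0 in the frame of tin_a above 0.02 m) or (distance between loose_die_c0 and tin_b below 0.072 m and z of tin_b in the frame of rack above 0.08 m and y of loose_die_c0 in the frame of tin_b above 0.02 m) or (distance between loose_die_c0 and tin_c below 0.072 m and z of tin_c in the frame of rack above 0.08 m and y of loose_die_c0 in the frame of tin_c above 0.02 m))).
2. and then, still off the rack, to its own -y end (((distance between loose_die_c0 and tin_a below 0.072 m and z of tin_a in the frame of rack above 0.08 m and y of loose_die_c0 in the frame of tin_a below -0.02 m) or (distance between loose_die_c0 and tin_b below 0.072 m and z of tin_b in the frame of rack above 0.08 m and y of loose_die_c0 in the frame of tin_b below -0.02 m) or (distance between loose_die_c0 and tin_c below 0.072 m and z of tin_c in the frame of rack above 0.08 m and y of loose_die_c0 in the frame of tin_c below -0.02 m))).
At the end, for the whole second after the job is handed in: The tin whose die is loose stands upright (within 11 degrees) on the floor of the repair box; the cover is shut to within 4 mm; the two other tins stand in bays of the rack (any bay), leaning about 30 degrees (20 to 42) and right down on the slot floor; all at rest (((distance between loose_die_c0 and tin_a below 0.072 m and x of tin_a in the frame of repair_box between -0.055 and 0.055 m and y of tin_a in the frame of repair_box between -0.05 and 0.05 m and z of tin_a in the frame of repair_box between 0 and 0.016 m and angle between tin_a's own z axis and vertical below 0.2 rad and x of tin_b in the frame of rack between -0.012 and 0.016 m and y of tin_b in the frame of rack between -0.14 and 0.14 m and z of tin_b in the frame of rack between 0.033 and 0.052 m and angle between tin_b's own z axis and vertical between 0.34 and 0.74 rad and x of tin_c in the frame of rack between -0.012 and 0.016 m and y of tin_c in the frame of rack between -0.14 and 0.14 m and z of tin_c in the frame of rack between 0.033 and 0.052 m and angle between tin_c's own z axis and vertical between 0.34 and 0.74 rad) or (distance between loose_die_c0 and tin_b below 0.072 m and x of tin_b in the frame of repair_box between -0.055 and 0.055 m and y of tin_b in the frame of repair_box between -0.05 and 0.05 m and z of tin_b in the frame of repair_box between 0 and 0.016 m and angle between tin_b's own z axis and vertical below 0.2 rad and x of tin_a in the frame of rack between -0.012 and 0.016 m and y of tin_a in the frame of rack between -0.14 and 0.14 m and z of tin_a in the frame of rack between 0.033 and 0.052 m and angle between tin_a's own z axis and vertical between 0.34 and 0.74 rad and x of tin_c in the frame of rack between -0.012 and 0.016 m and y of tin_c in the frame of rack between -0.14 and 0.14 m and z of tin_c in the frame of rack between 0.033 and 0.052 m and angle between tin_c's own z axis and vertical between 0.34 and 0.74 rad) or (distance between loose_die_c0 and tin_c below 0.072 m and x of tin_c in the frame of repair_box between -0.055 and 0.055 m and y of tin_c in the frame of repair_box between -0.05 and 0.05 m and z of tin_c in the frame of repair_box between 0 and 0.016 m and angle between tin_c's own z axis and vertical below 0.2 rad and x of tin_a in the frame of rack between -0.012 and 0.016 m and y of tin_a in the frame of rack between -0.14 and 0.14 m and z of tin_a in the frame of rack between 0.033 and 0.052 m and angle between tin_a's own z axis and vertical between 0.34 and 0.74 rad and x of tin_b in the frame of rack between -0.012 and 0.016 m and y of tin_b in the frame of rack between -0.14 and 0.14 m and z of tin_b in the frame of rack between 0.033 and 0.052 m and angle between tin_b's own z axis and vertical between 0.34 and 0.74 rad)) and value of joint cover below 0.004 m and linear speed of each of tin_a, tin_b, tin_c below 0.02 m/s); the robot touches nothing.
It fails at once if a tin is let fall (moves at over 0.7 m/s with no finger on it: a drop of about 25 mm) ((linear speed of tin_a above 0.7 m/s and contact force between the fingers and tin_a below 0.2 N) or (linear speed of tin_b above 0.7 m/s and contact force between the fingers and tin_b below 0.2 N) or (linear speed of tin_c above 0.7 m/s and contact force between the fingers and tin_c below 0.2 N)).
It fails at once if the edge roller is pushed more than 3 cm from its place (distance of edge_roller from where it was at the start of the episode above 0.03 m).
It fails at once if the thread spool is pushed more than 3 cm from its place (distance of thread_spool from where it was at the start of the episode above 0.03 m).
It fails at once if the wax block is pushed more than 3 cm from its place (distance of wax_block from where it was at the start of the episode above 0.03 m).
It also fails if it takes over 72 s, if anything falls off the work surface, if the arm or the gripper's body presses on something with over 40 N, if the wrist force passes 120 N, or if a joint passes its speed limit or range.

### The arm

A 6-joint arm with a two-finger parallel gripper is mounted at the origin on a cart in front of the work surface, level with it; the furniture and walls round the work are solid. World frame = base frame: x ahead of the robot, y to its left, z up, the work surface at z = 0. Lengths are in m, angles in rad, forces in N, time in s.
With the tool pointing down it reaches from about 0.35 to 0.85 m from the base axis. Payload 8.1 kg.
Tool frame: the origin (TCP) lies midway between the tips of the shut fingers; the grasp point (between the pads) lies env.grasp_offset behind it (env.grasp_offset is the distance from the TCP to the grasp point, in m); z points along the fingers, y is the line along which they close (so a half turn about z gives the same grasp; the last joint's range is limited). The gripper opens to 85 mm and grips with 20 to 120 N. Pads are 22 mm wide; open, the fingers measure 114 mm over their backs; the gripper's body (76 mm by 85 mm) begins 54 mm behind the grasp point. The pads swing forward as they close: fully open they stand 13 mm farther back than shut.
Start: joints at [-1.365, 0.13, 1.488, -0, 1.523, -0.085], TCP at [0.172, -0.575, 0.231] pointing down, gripper open.
Joint ranges: [-2.96, 2.96], [-0.89, 2.26], [0.02, 2.5], [-1.34, 4.48], [0, 2.73], [-2.66, 2.66]. Speed limits (rad/s): [2.39, 2.39, 2.79, 3.14, 3.14, 3.14].

### API

Orientations are given as [roll, pitch, yaw] about the fixed x, y, z axes, in that order (R = Rz(yaw) Ry(pitch) Rx(roll)).
In Python, from workcell import status, vision, order, finder, env gives the robot as it stands.
- The arm moves only by the tool step_arm, never from a script. Its argument "rows" is a list of rows, each a list of 7 numbers: the shift along the world's x, y, z in mm, then the turn, a rotation vector about the world's x, y, z in degrees, then the finger opening in mm, from 0 to 85.4. In form: [[x, y, z, rx, ry, rz, claw], ...]. A call has 1 to 5 rows; each row shifts and turns the commanded pose from where the row before left it; what a row does not reach is not made up. A row lasts 1/10 s, in which the tool goes at most 50 mm and 8.59 degrees, less where a joint would pass 70% of its speed; a pose out of reach is approached as far as the arm can. A call with a gripper value outside its range is refused whole. The fingers move at their own pace and stop on an object; "grip_force" is the grip in N (left out, the last holds). Time passes only in rows, so rows that do not move let the fingers close. It gives the time, the measured TCP pose, the force, the opening and the grip force at its end, in the units of the state.
- status.sense(): the state, without advancing time (a new reading comes with each control period).
- vision.read_camera(name): name is "scene" or "top" or "wrist"; returns a dict with "pixels" (384x512x3 uint8, red, green, blue), "fovy" (degrees; the focal length in pixels is half the picture's height over the tangent of half this angle, whatever the lens; pixels are square), "cx", "cy" (the principal point, pixels), "dist_coeffs" ([k1, k2, p1, p2, k3] as OpenCV has them; the pictures are not rectified), "pose" (4x4, takes a point from camera to world coordinates); the wrist camera has in their place "tool_from_camera" (4x4, takes a point from camera to tool coordinates, whose origin is the TCP and whose axes are the flange's). Camera axes: x right, y up, looking along -z (the intrinsics and any distortion apply to the point x, -y, -z); pixel columns grow to the right and rows downward; lengths in m; the calibration is good to about 2 mm. A picture is of the moment at which its call begins: read the wrist's pose just before it. There is no depth.
- order.sign_off(): hands the job in; it is judged then, once.
Trained networks look in a picture, given as the dict that the camera call returned (one of the last four; its "shot" number tells which), for a name from the list of things; names that differ only in an ending like _2 or _b are one class to them, and where a whole thing is asked for, a point or a joint stands for the part that bears it (a point fixed in the world has none). Each returns a list of dicts, best first, with "p" (0 to 1); they miss things now and then, are a little off and sometimes report something else, mostly with a low value. They report only what shows in the picture. A call takes as long as a camera call. They do not tell look-alikes from the thing itself.
- finder.spot_in(picture, thing): "position" ([x, y, z] in m, in the coordinates of the camera as it stood for that picture, good to about 4 mm: the middle of the surface that is visible of it).
- finder.pinpoint(picture, thing): "position" ([x, y, z] in m, in the coordinates of the camera as it stood for that picture, good to about 4 mm: a listed point, or the origin of a listed thing).
The state is a dict: "clock": time; "joint_positions": joint angles; "qvel": joint speeds; "effort": joint torques, N m; "ee_pos": TCP position; "ee_rot": TCP orientation; "force": force on the tool from outside, world axes, zero at the start; "ft_torque": the same for the moment, N m; "opening": opening from 0.0 (shut) to 1.0 (fully open); "grip_force": force on a finger pad.
Only numpy, scipy, OpenCV 4.12 (cv2) and the standard library are available. Lean on these libraries where they do the work, as an engineer would, in place of code of your own. Each camera call takes 0.05 s, during which the arm holds its last target. There are 200 camera calls.

## Working session

There is one attempt and no reset: what is moved stays moved. The work goes in short steps, Python scripts to look and compute and a tool call to move; the robot and the scene stay as the last step left them, time stands still between calls to the robot, and variables do not carry over. Pictures are saved under pics/ and viewed, at most 10 in all, crops included, and the job is handed in when it is done.

Besides the shell and the picture viewer there is one more tool, called after "Emit:" as a command line: name --pt "numbers of a row" for each row, then --argument value for the rest. step_arm: Moves the arm, as the interface text tells. Its arguments: {"type":"object","properties":{"rows":{"type":"array"},"grip_force":{"type":"number"}},"required":["rows"]}

```bash
ls; mkdir -p pics; cat > h.py <<'E'
import numpy as np, cv2
from scipy.spatial.transform import Rotation as R
from workcell import status, vision, order, finder, env
def toolT():
    s=status.sense(); T=np.eye(4); T[:3,3]=s["ee_pos"]; T[:3,:3]=R.from_euler('xyz',s["ee_rot"]).as_matrix(); return T
def shot(n):
    T=toolT(); p=vision.read_camera(n); p["W"]=T@np.array(p["tool_from_camera"]) if n=="wrist" else np.array(p["pose"]); return p
def find(p,t,f="pinpoint"):
    return [(round(d["p"],2),(p["W"]@np.r_[d["position"],1])[:3].round(4)) for d in getattr(finder,f)(p,t)]
def px(p,w):
    c=np.linalg.inv(p["W"])@np.r_[w,1]; f=p["pixels"].shape[0]/2/np.tan(np.radians(p["fovy"])/2)
    K=np.array([[f,0,p["cx"]],[0,f,p["cy"]],[0,0,1]]); q=np.array([[c[0],-c[1],-c[2]]])
    return cv2.projectPoints(q,np.zeros(3),np.zeros(3),K,np.array(p["dist_coeffs"],float))[0].ravel().round(0)
def save(p,n,crop=None,z=1):
    i=p["pixels"][:,:,::-1]
    if crop: i=i[crop[1]:crop[3],crop[0]:crop[2]]
    cv2.imwrite("pics/"+n+".png",cv2.resize(i,None,fx=z,fy=z,interpolation=cv2.INTER_CUBIC))
E
python3 - <<'E'
from h import *
print(env.grasp_offset, status.sense())
for c in ["scene","top"]:
    p=shot(c); save(p,c+"0",z=1.5)
    print(c,p["W"][:3,3],p["fovy"])
    for t in ["tin_a","rack","repair_box","cover_batten","edge_roller","thread_spool","wax_block"]:
        print(t,[(a,b,px(p,b)) for a,b in find(p,t)])
E
```

```text
pics
0.0187 {'clock': 0.0, 'joint_positions': array([-1.36537290e+00,  1.31186208e-01,  1.48928924e+00,  3.39527943e-06,
        1.52299558e+00, -8.54109456e-02]), 'qvel': array([ 9.45190877e-05, -1.91027832e-03,  1.47238457e-03, -3.19000637e-05,
       -1.83149470e-03,  1.12916962e-03]), 'effort': array([-3.57823556e-04, -5.69394886e+01, -5.00553060e+01, -1.21814592e-04,
        1.44775759e-02, -6.02513478e-05]), 'ee_pos': array([ 0.17195383, -0.57425352,  0.230224  ]), 'ee_rot': array([-3.13972142e+00, -1.63617377e-04,  2.90834052e-01]), 'force': array([-1.43104419, -0.33095331,  0.37533574]), 'ft_torque': array([ 0.05654985,  0.05973825, -0.01443153]), 'grip_force': 0.0, 'opening': 0.9974400137717783}
scene [0.0151024  0.86766994 0.95695966] 47.955412346691205
tin_a [(0.84, array([ 0.6987, -0.1626,  0.0158]), array([262., 153.])), (0.78, array([0.5993, 0.1214, 0.0416]), array([236., 203.])), (0.64, array([0.6218, 0.0056, 0.0325]), array([252., 183.])), (0.63, array([0.5162, 0.4922, 0.011 ]), array([175., 308.])), (0.61, array([0.5828, 0.2395, 0.0399]), array([216., 229.]))]
rack [
[... 731 characters left out ...]
 -0.1617,  0.0148]), array([340., 155.])), (0.56, array([0.6166, 0.007 , 0.0411]), array([290., 177.]))]
rack [(0.89, array([ 5.973e-01,  1.210e-01, -3.000e-04]), array([256., 184.]))]
repair_box [(0.76, array([ 0.5151, -0.2761, -0.0023]), array([374., 210.]))]
cover_batten [(0.75, array([ 0.5006, -0.392 ,  0.1005]), array([420., 212.]))]
edge_roller [(0.62, array([ 0.4075,  0.1522, -0.0008]), array([245., 241.])), (0.57, array([ 0.499 , -0.3943,  0.1015]), array([421., 213.]))]
thread_spool [(0.52, array([ 0.4332, -0.0604, -0.0018]), array([310., 234.])), (0.24, array([0.6004, 0.1271, 0.037 ]), array([254., 182.]))]
wax_block [(0.42, array([ 0.7485, -0.2702, -0.005 ]), array([370., 143.]))]
```

View pics/scene0.png

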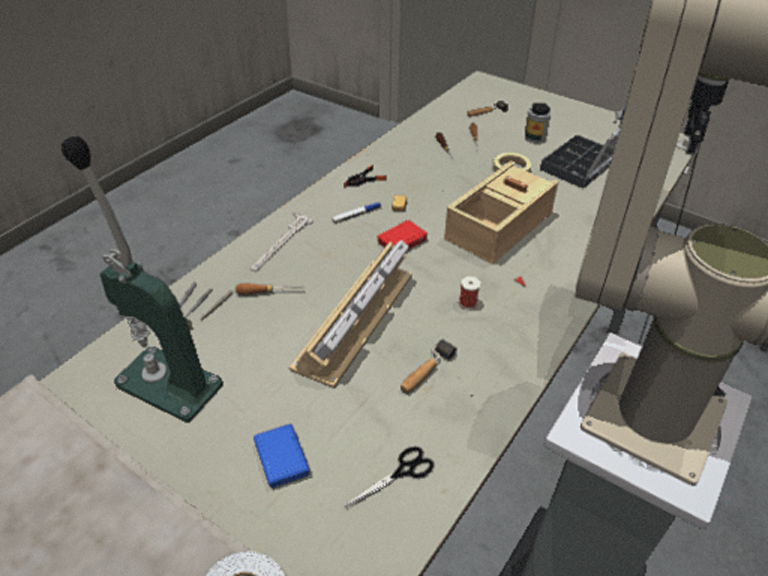

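View pics/top0.png

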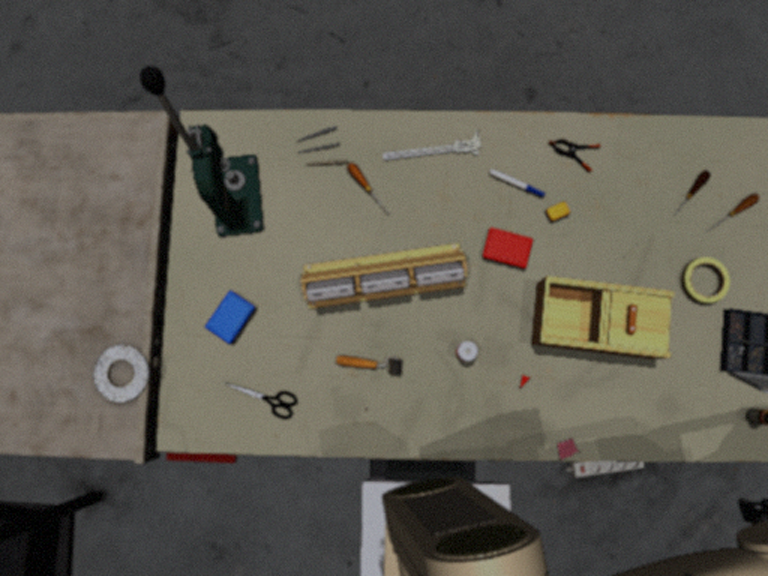

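The scene picture shows the rack with its three grey tins at about (340,330), (368,292), (395,255). The box compartment is at (490,207) and the batten at (515,183).
Could be taken for the wanted tins (top picture, 1.5x): the grey tins in the rack at (330,290), (385,281) and (438,272), the blue tin lying at (230,317), and the red tin lying at (508,248). I choose the three grey ones standing in the rack, since the blue and red ones are look-alikes.

```bash
cat >> h.py <<'E'
rack=np.array([0.599,0.1222,0]); ryaw=np.radians(9.28)
def frame(yaw,o):
    T=np.eye(4); T[:3,:3]=R.from_euler('z',yaw).as_matrix(); T[:3,3]=o; return T
def tinT(bay):   # seated tin
    T=np.eye(4); T[:3,:3]=R.from_euler('y',-30,degrees=True).as_matrix(); T[:3,3]=[.003,bay,.0415]; return frame(ryaw,rack)@T
GR=np.array([[0,1,0],[1,0,0],[0,0,-1]])  # tool axes in tin: x=+y, y=+x, z=-z
def tcp(bay,h):  # TCP at height h along the tin z
    T=tinT(bay); return (T@[0,0,h,1])[:3], T[:3,:3]@GR
def plan(pos,Rt,n=None,cur=None):
    C=toolT() if cur is None else cur
    d=(pos-C[:3,3])*1000; rv=R.from_matrix(Rt@C[:3,:3].T).as_rotvec(degrees=True)
    m=max(np.linalg.norm(d)/50,np.linalg.norm(rv)/8.59)
    print("delta",d.round(1),"rot",rv.round(2),"minrows",m.round(2)); return d,rv
E
python3 - <<'E'
from h import *
for b in (-.116,0,.116): print(b,tcp(b,.04)[0].round(4),tcp(b,.15)[0].round(4))
plan(*tcp(-.116,.15))
print(tcp(0,.15)[1])
t=tinT(0)[:3,:3]; print("tin axes",t.round(4))
E
```

```text
-0.116 [0.6009 0.005  0.0761] [ 0.5466 -0.0039  0.1714]
0 [0.5822 0.1195 0.0761] [0.5279 0.1106 0.1714]
0.116 [0.5635 0.2339 0.0761] [0.5092 0.2251 0.1714]
delta [374.6 570.9 -59.9] rot [-17.35 -27.73  80.58] minrows 13.71
[[-0.16125933  0.85469092  0.49345603]
 [ 0.98691207  0.13965468  0.08062967]
 [ 0.          0.5        -0.8660254 ]]
tin axes [[ 0.8547 -0.1613 -0.4935]
 [ 0.1397  0.9869 -0.0806]
 [ 0.5     0.      0.866 ]]
```

Emit:
step_arm --pt "25 38 0 -1.16 -1.85 5.37 60" --pt "25 38 0 -1.16 -1.85 5.37 60" --pt "25 38 0 -1.16 -1.85 5.37 60" --pt "25 38 0 -1.16 -1.85 5.37 60" --pt "25 38 0 -1.16 -1.85 5.37 60"

```text
clock: 1.3
ee_pos: [0.2978, -0.3833, 0.2314]
ee_rot: [2.972, -0.088, 0.772]
force: [0.4, 0.1, -0.1]
opening: 0.704
grip_force: 0.0
```

Emit:
step_arm --pt "25 38 0 -1.16 -1.85 5.37 60" --pt "25 38 0 -1.16 -1.85 5.37 60" --pt "25 38 0 -1.16 -1.85 5.37 60" --pt "25 38 0 -1.16 -1.85 5.37 60" --pt "25 38 0 -1.16 -1.85 5.37 60"

```text
clock: 1.8
ee_pos: [0.4228, -0.1933, 0.2318]
ee_rot: [2.782, -0.087, 1.258]
force: [1.2, -0.2, -0.8]
opening: 0.7
grip_force: 0.0
```

Emit:
step_arm --pt "25 38 0 -1.16 -1.85 5.37 60" --pt "25 38 0 -1.16 -1.85 5.37 60" --pt "25 38 0 -1.16 -1.85 5.37 60" --pt "25 38 -10 -1.16 -1.85 5.37 60" --pt "25 38 -10 -1.16 -1.85 5.37 60"

```text
clock: 2.3
ee_pos: [0.5482, -0.003, 0.2122]
ee_rot: [2.614, 0.002, 1.736]
force: [0.6, -0.4, 0.2]
opening: 0.702
grip_force: 0.0
```

```bash
python3 - <<'E'
from h import *
s=status.sense(); print(s["clock"],s["ee_pos"],s["ee_rot"],s["opening"],s["force"],s["ft_torque"])
p=shot("wrist"); save(p,"w1",z=1.5)
for t in ["tin_a","rack"]: print(t,[(a,b,px(p,b)) for a,b in find(p,t)])
for t in ["tin_a"]: print(t,[(a,b,px(p,b)) for a,b in find(p,t,"spot_in")])
for b in (-.116,0,.116): print(tinT(b)[:3,3].round(4))
plan(*tcp(-.116,.15))
E
```

```text
2.3 [ 0.54815469 -0.00297528  0.21218363] [2.61396842e+00 2.36636345e-03 1.73631524e+00] 0.7021176244602314 [ 0.58316346 -0.37302748  0.16330291] [-0.06365193  0.23113574 -0.00463756]
tin_a [(0.76, array([ 0.6978, -0.1649,  0.0087]), array([261., 279.])), (0.71, array([0.5987, 0.1184, 0.0407]), array([235.,  63.])), (0.62, array([0.6135, 0.0066, 0.0394]), array([233., 170.])), (0.33, array([ 0.5129, -0.2793, -0.0016]), array([127., 371.]))]
rack [(0.72, array([0.6001, 0.1181, 0.0031]), array([221.,  67.]))]
tin_a [(0.98, array([0.5806, 0.0065, 0.1028]), array([231., 184.])), (0.79, array([ 0.6532, -0.1466,  0.0254]), array([242., 279.])), (0.67, array([0.5645, 0.1078, 0.1043]), array([229.,  61.])), (0.31, array([ 0.7461, -0.2581,  0.0256]), array([283., 330.]))]
[0.6207 0.0082 0.0415]
[0.602  0.1227 0.0415]
[0.5833 0.2372 0.0415]
delta [  0.   -0.1 -39.3] rot [ 0.01 -0.05 -0.07] minrows 0.79
```

View pics/w1.png

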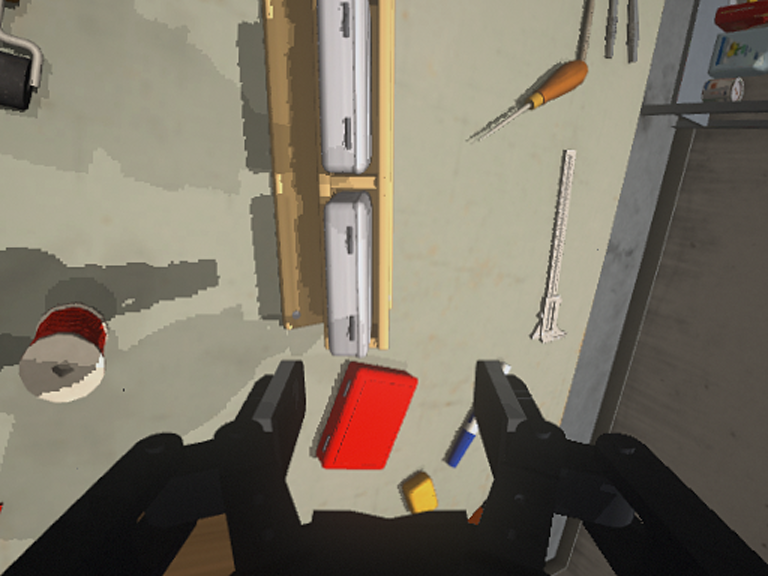

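The wrist view shows grey tin_c's top from (327,193) to (370,355) in the 1.5x picture, the middle tin above it, and the red look-alike at (367,417) outside the rack. I'll check my rack model against those corners.

```bash
python3 - <<'E'
from h import *
p=shot("wrist")
for b in (-.116,0):
  T=tinT(b)
  for c in [(-.013,.05),(.013,.05),(.013,-.05),(-.013,-.05)]:
    print(b,c,px(p,(T@[c[0],c[1],.07,1])[:3])*1.5)
im=cv2.resize(p["pixels"][:,:,::-1],None,fx=1.5,fy=1.5,interpolation=cv2.INTER_CUBIC)
g=cv2.Canny(cv2.GaussianBlur(im,(5,5),0),40,100)
for y in (220,270,320,120,150): print(y,[x for x in range(260,400) if g[y,x]])
for x in (340,350,360): print(x,[y for y in range(150,380) if g[y,x]])
q=p["pixels"]
for k in (100,140,180,190): print(k,[int(v) for v in q[k,200:270].mean(1)])
E
```

```text
-0.116 (-0.013, 0.05) [333. 198.]
-0.116 (0.013, 0.05) [378. 198.]
-0.116 (0.013, -0.05) [379.5 355.5]
-0.116 (-0.013, -0.05) [339.  355.5]
0 (-0.013, 0.05) [325.5 -31.5]
0 (0.013, 0.05) [378.  -31.5]
0 (0.013, -0.05) [378.  169.5]
0 (-0.013, -0.05) [333.  169.5]
220 [278, 283, 298, 331, 358, 362, 370, 376, 383, 396]
270 [281, 285, 302, 331, 333, 359, 362, 370, 376, 383, 396]
320 [269, 270, 271, 272, 273, 274, 275, 276, 277, 278, 279, 280, 281, 282, 283, 288, 335, 353, 358, 363, 370, 375, 383, 392]
120 [272, 276, 291, 328, 348, 352, 355, 358, 361, 369, 374, 383, 397]
150 [273, 277, 295, 328, 332, 358, 361, 368, 374, 383, 397]
340 [171, 175, 187, 188, 190, 202, 318, 353, 356, 376, 377, 378]
350 [171, 175, 180, 187, 202, 230, 233, 234, 238, 239, 240, 241, 242, 243, 316, 317, 318, 332, 333, 334, 335, 353, 356, 359, 360, 368, 369, 370]
360 [176, 187, 292, 293, 294, 295, 299, 300, 301, 302, 303, 304, 305, 306, 307, 308, 309, 310, 311, 312, 313, 314, 315, 342, 343, 344, 345, 346, 347, 348, 349, 350, 351, 352, 353, 356, 357, 361, 372, 374, 375, 376, 377]
100 [79, 79, 79, 79, 79, 79, 78, 78,
[... 593 characters left out ...]
, 192, 168, 169, 169, 168, 166, 167]
180 [132, 129, 80, 82, 82, 82, 82, 82, 82, 82, 81, 81, 81, 81, 82, 79, 80, 77, 82, 84, 90, 107, 132, 156, 177, 190, 194, 193, 194, 195, 196, 197, 197, 199, 203, 206, 201, 200, 199, 194, 163, 177, 231, 227, 224, 215, 204, 173, 144, 171, 129, 81, 90, 88, 84, 120, 169, 176, 181, 185, 189, 185, 170, 191, 163, 171, 170, 170, 171, 171]
190 [129, 98, 100, 100, 82, 81, 81, 82, 81, 82, 80, 80, 81, 82, 82, 81, 80, 71, 80, 84, 78, 96, 123, 147, 172, 191, 192, 194, 194, 194, 197, 199, 196, 196, 201, 205, 203, 200, 199, 193, 162, 172, 228, 228, 224, 217, 202, 176, 146, 177, 128, 76, 91, 88, 84, 120, 168, 177, 181, 184, 190, 186, 166, 191, 165, 170, 168, 169, 169, 168]
```

The observed tin top lies about 4 mm nearer the robot than the model, so I'll correct that and descend on tin_c.

```bash
sed -i 's/^rack=.*/rack=np.array([0.599-.004*.987,0.1222-.004*.161,0]); ryaw=np.radians(9.28)/' h.py
python3 - <<'E'
from h import *
plan(*tcp(-.116,.15)); plan(*tcp(-.116,.042))
E
```

```text
delta [ -4.1   0.3 -39.9] rot [0.03 0.01 0.03] minrows 0.8
delta [  49.2    9.  -133.5] rot [0.03 0.01 0.03] minrows 2.85
```

Emit:
step_arm --pt "-4 0 -40 0 0 0 60" --pt "18 3 -31 0 0 0 60" --pt "18 3 -31 0 0 0 60" --pt "17 3 -31 0 0 0 60" --pt "0 0 0 0 0 0 60"

```text
clock: 3.05
ee_pos: [0.5931, 0.0033, 0.0718]
ee_rot: [2.627, -0.003, 1.73]
force: [-1.2, 0.4, -0.8]
opening: 0.704
grip_force: 0.0
```

Emit:
step_arm --pt "0 0 0 0 0 0 10" --pt "0 0 0 0 0 0 10" --pt "0 0 0 0 0 0 10" --pt "0 0 0 0 0 0 10" --pt "0 0 0 0 0 0 10" --grip_force 70

```text
clock: 3.55
ee_pos: [0.5972, 0.0031, 0.0813]
ee_rot: [2.613, 0.003, 1.731]
force: [-7.5, -3.7, 6.2]
opening: 0.29
grip_force: 68.9
```

```bash
python3 - <<'E'
from h import *
s=status.sense(); print(s["clock"],s["ee_pos"],s["ee_rot"],s["opening"]*85.4,s["grip_force"],s["force"],s["ft_torque"])
np.save("graspc.npy",toolT()); plan(*tcp(-.116,.042))
E
```

```text
3.55 [0.59718763 0.00312663 0.08128751] [2.61338183e+00 2.56218438e-03 1.73149041e+00] 24.807481818644426 68.87465483421693 [-7.49613083 -3.66703485  6.20251633] [-0.5445542   0.7746602  -0.30337423]
delta [-1.2  1.  -3.4] rot [0.1  0.28 0.07] minrows 0.08
```

Emit:
step_arm --pt "-20 -3.3 34.6 0 0 0 10" --pt "-20 -3.3 34.6 0 0 0 10" --pt "-20 -3.3 34.6 0 0 0 10" --pt "0 0 0 0 0 0 10" --pt "0 0 0 0 0 0 10"

```text
clock: 4.05
ee_pos: [0.5367, -0.0062, 0.1847]
ee_rot: [2.613, 0.003, 1.732]
force: [-0.4, 0.5, -4.7]
opening: 0.288
grip_force: 75.9
```

```bash
cat >> h.py <<'E'
def tq(n=6):
    # mean force and moment about TCP in tool axes
    T=toolT(); F=[];M=[]
    for _ in range(n):
        vision.read_camera("wrist"); s=status.sense(); F.append(s["force"]); M.append(s["ft_torque"])
    F=np.array(F);M=np.array(M); A=T[:3,:3].T
    print("clock",s["clock"],"pos",s["ee_pos"].round(4),"op",round(s["opening"]*85.4,1),"F",F.mean(0).round(2),F.std(0).round(2),"Mworld",M.mean(0).round(3),M.std(0).round(3),"Mtool",(A@M.mean(0)).round(3))
E
python3 -c "
from h import *
tq()"
```

```text
clock 4.35 pos [ 0.5353 -0.0054  0.1801] op 24.6 F [-0.25 -0.18 -3.82] [0.61 0.57 0.43] Mworld [-0.078  0.551 -0.033] [0.022 0.011 0.024] Mtool [ 0.557 -0.006  0.033]
```

Emit:
step_arm --pt "0 0 0 -7.26 -1.19 -4.25 10" --pt "0 0 0 -7.26 -1.19 -4.25 10" --pt "0 0 0 -7.26 -1.19 -4.25 10" --pt "0 0 0 -7.26 -1.19 -4.25 10" --pt "0 0 0 0 0 0 10"

```text
clock: 4.85
ee_pos: [0.529, -0.0055, 0.1708]
ee_rot: [2.613, 0.371, 1.511]
force: [0.1, 0.2, -4.5]
opening: 0.289
grip_force: 75.9
```

```bash
python3 -c "
from h import *
tq()"
```

```text
clock 5.15 pos [ 0.5299 -0.0089  0.1734] op 24.6 F [-0.07 -0.16 -3.16] [0.56 0.6  0.33] Mworld [ 0.345  0.535 -0.015] [0.017 0.027 0.039] Mtool [ 0.522  0.364 -0.005]
```

Emit:
step_arm --pt "0 0 0 7.26 1.19 4.25 10" --pt "0 0 0 7.26 1.19 4.25 10" --pt "0 0 0 7.26 1.19 4.25 10" --pt "0 0 0 7.26 1.19 4.25 10" --pt "0 0 0 0 0 0 10"

```text
clock: 5.65
ee_pos: [0.5252, -0.0136, 0.1671]
ee_rot: [2.681, -0.015, 1.733]
force: [-0.3, -1.6, -3.5]
opening: 0.29
grip_force: 75.9
```

```bash
python3 -c "
from h import *
tq()"
```

```text
clock 5.95 pos [ 0.5238 -0.0083  0.1651] op 25.0 F [-0.41  0.15 -3.01] [0.39 0.61 0.38] Mworld [-0.122  0.476 -0.011] [0.025 0.02  0.038] Mtool [ 0.489 -0.047 -0.003]
```

Emit:
step_arm --pt "0 0 0 7.26 1.19 4.25 10" --pt "0 0 0 7.26 1.19 4.25 10" --pt "0 0 0 7.26 1.19 4.25 10" --pt "0 0 0 7.26 1.19 4.25 10" --pt "0 0 0 0 0 0 10"

```text
clock: 6.45
ee_pos: [0.5222, -0.0092, 0.1589]
ee_rot: [2.608, -0.527, 2.057]
force: [-0.6, 0.4, -5.2]
opening: 0.291
grip_force: 76.2
```

```bash
python3 -c "
from h import *
tq()"
```

```text
clock 6.75 pos [ 0.5245 -0.0084  0.1672] op 24.5 F [-0.15 -0.02 -3.13] [0.44 0.57 0.36] Mworld [-0.63   0.277  0.   ] [0.046 0.027 0.017] Mtool [ 0.466 -0.506  0.016]
```

Emit:
step_arm --pt "0 0 0 -7.26 -1.19 -4.25 10" --pt "0 0 0 -7.26 -1.19 -4.25 10" --pt "0 0 0 -7.26 -1.19 -4.25 10" --pt "0 0 0 -7.26 -1.19 -4.25 10" --pt "0 0 0 0 0 0 10"

```text
clock: 7.25
ee_pos: [0.524, -0.0052, 0.1682]
ee_rot: [2.68, -0.008, 1.741]
force: [-0.9, 1.3, -3.5]
opening: 0.292
grip_force: 76.2
```

```bash
python3 -c "
from h import *
tq()"
```

```text
clock 7.55 pos [ 0.5238 -0.0104  0.1648] op 24.8 F [-0.04 -0.02 -3.19] [0.54 0.68 0.57] Mworld [-0.079  0.474 -0.   ] [0.05  0.041 0.04 ] Mtool [0.48  0.    0.005]
```

```bash
cat >> h.py <<'E'
def tq(n=10,skip=3):
    for _ in range(skip): vision.read_camera("wrist")
    O=[]
    for _ in range(n):
        vision.read_camera("wrist"); s=status.sense(); A=toolT()[:3,:3]
        up=A.T@[0,0,1]; O.append(np.r_[A.T@s["ft_torque"],A.T@s["force"],up,s["ee_pos"]])
    O=np.array(O); m=O.mean(0)
    print("t",round(s["clock"],2),"pos",m[9:].round(4),"Mtool",m[:3].round(4),"sd",O[:,:3].std(0).round(3),"Ftool",m[3:6].round(2),"up",m[6:9].round(4))
E

```

Emit:
step_arm --pt "0 0 0 -5.13 -0.84 -3 10" --pt "0 0 0 -5.13 -0.84 -3 10" --pt "0 0 0 -5.13 -0.84 -3 10" --pt "0 0 0 -5.13 -0.84 -3 10" --pt "0 0 0 -5.13 -0.84 -3 10"

```text
clock: 8.05
ee_pos: [0.5241, -0.0105, 0.1651]
ee_rot: [2.623, 0.436, 1.452]
force: [-0.8, -0.7, -5.0]
opening: 0.289
grip_force: 76.2
```

Emit:
step_arm --pt "0 0 0 0 0 0 10" --pt "0 0 0 0 0 0 10" --pt "0 0 0 0 0 0 10"

```text
clock: 8.35
ee_pos: [0.5236, -0.0103, 0.1644]
ee_rot: [2.627, 0.432, 1.458]
force: [0.3, -0.9, -3.4]
opening: 0.288
grip_force: 76.2
```

Emit:
step_arm --pt "0 0 0 5.13 0.84 3 10" --pt "0 0 0 5.13 0.84 3 10" --pt "0 0 0 5.13 0.84 3 10" --pt "0 0 0 5.13 0.84 3 10" --pt "0 0 0 5.13 0.84 3 10"

```text
clock: 8.85
ee_pos: [0.5249, -0.0111, 0.1676]
ee_rot: [2.68, -0.016, 1.738]
force: [-0.9, -0.0, -5.3]
opening: 0.29
grip_force: 76.1
```

```bash
python3 -c "
from h import *
tq()"
```

```text
t 9.5 pos [ 0.5236 -0.0092  0.1648] Mtool [ 0.4897 -0.051  -0.0172] sd [0.038 0.027 0.034] Ftool [ 0.29 -1.61  2.95] up [ 0.0131  0.4389 -0.8984]
```

Emit:
step_arm --pt "0 0 0 5.13 0.84 3 10" --pt "0 0 0 5.13 0.84 3 10" --pt "0 0 0 5.13 0.84 3 10" --pt "0 0 0 5.13 0.84 3 10" --pt "0 0 0 5.13 0.84 3 10"

```text
clock: 10.0
ee_pos: [0.5244, -0.0099, 0.1655]
ee_rot: [2.617, -0.463, 2.023]
force: [0.3, 0.4, -2.8]
opening: 0.286
grip_force: 76.3
```

Emit:
step_arm --pt "0 0 0 0 0 0 10" --pt "0 0 0 0 0 0 10" --pt "0 0 0 0 0 0 10"

```text
clock: 10.3
ee_pos: [0.5239, -0.009, 0.1652]
ee_rot: [2.62, -0.459, 2.019]
force: [-0.0, 1.2, -3.1]
opening: 0.293
grip_force: 76.2
```

Emit:
step_arm --pt "0 0 0 -5.13 -0.84 -3 10" --pt "0 0 0 -5.13 -0.84 -3 10" --pt "0 0 0 -5.13 -0.84 -3 10" --pt "0 0 0 -5.13 -0.84 -3 10" --pt "0 0 0 -5.13 -0.84 -3 10"

```text
clock: 10.8
ee_pos: [0.5243, -0.0086, 0.1673]
ee_rot: [2.681, -0.009, 1.736]
force: [-1.1, -0.4, -4.8]
opening: 0.287
grip_force: 76.1
```

```bash
python3 -c "
from h import *
tq()
C=np.load('graspc.npy'); print(C[:3,3]); plan(C[:3,3]+np.array([-60,-10,104])/1000,C[:3,:3])"
```

```text
t 11.45 pos [ 0.5237 -0.0094  0.1649] Mtool [0.4729 0.0196 0.0331] sd [0.023 0.031 0.036] Ftool [-0.22 -1.5   2.6 ] up [ 0.015   0.4392 -0.8983]
[0.59718763 0.00312663 0.08128751]
delta [13.5  3.  20.8] rot [-0.28 -4.36 -0.29] minrows 0.51
```

Tin_c's moment about its cross axis swings by 0.07 N m between lean-to-+y and lean-to-−y. A loose die predicts 0.079, and M_z agrees, so tin_c is the rattler. Next I'll measure the box precisely.

```bash
python3 - <<'E'
from h import *
ims=[]
for c,cr in (("top",(345,175,465,255)),("scene",(285,90,385,190))):
    p=shot(c)
    for t in ("repair_box","cover_batten"): print(c,t,find(p,t))
    B=frame(np.radians(-6.8),[.516,-.2775,0])
    im=p["pixels"][:,:,::-1].copy()[cr[1]:cr[3],cr[0]:cr[2]]
    z=4 if c=="top" else 3
    im=cv2.resize(im,None,fx=z,fy=z,interpolation=cv2.INTER_CUBIC)
    for q in [(-.07,.066),(.07,.066),(.07,-.206),(-.07,-.206)]:
        u=px(p,(B@[q[0],q[1],.096,1])[:3]); print(q,u,(u-cr[:2])*z); cv2.circle(im,tuple(int(v) for v in (u-cr[:2])*z),3,(255,0,255),-1)
    ims.append(im)
h=max(i.shape[0] for i in ims); ims=[cv2.copyMakeBorder(i,0,h-i.shape[0],0,0,cv2.BORDER_CONSTANT) for i in ims]
cv2.imwrite("pics/box1.png",np.hstack(ims)); print(np.hstack(ims).shape)
E
```

```text
top repair_box [(0.9, array([ 0.5152, -0.2802, -0.0022]))]
top cover_batten [(0.9, array([ 0.4977, -0.394 ,  0.1005]))]
(-0.07, 0.066) [359. 227.] [ 56. 208.]
(0.07, 0.066) [364. 182.] [76. 28.]
(0.07, -0.206) [449. 194.] [416.  76.]
(-0.07, -0.206) [446. 238.] [404. 252.]
scene repair_box [(0.57, array([ 0.5155, -0.2804, -0.004 ]))]
scene cover_batten [(0.93, array([ 0.5033, -0.3939,  0.1015]))]
(-0.07, 0.066) [331. 154.] [138. 192.]
(0.07, 0.066) [297. 137.] [ 36. 141.]
(0.07, -0.206) [340. 107.] [165.  51.]
(-0.07, -0.206) [372. 121.] [261.  93.]
(320, 780, 3)
```

View pics/box1.png

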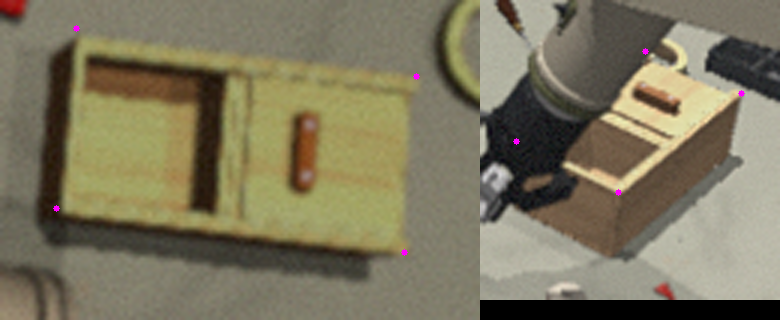

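The corners of the box's top show at (82,40), (64,216), (418,80) and (405,250) in the top crop. That puts the left end about 7 mm from the model, so the yaw is nearer −5.5°. I'll carry the tin there and refine from above with the wrist camera.

```bash
python3 - <<'E'
from h import *
byaw=np.radians(-5.5); Rt=frame(byaw,[0,0,0])[:3,:3]@GR
plan(np.array([.513,-.281,.24]),Rt)
E
```

```text
delta [ -10.8 -271.7   75.2] rot [ -1.72  26.07 -14.59] minrows 5.64
```

Emit:
step_arm --pt "0 0 25 -0.17 2.6 -1.46 10" --pt "0 0 25 -0.17 2.6 -1.46 10" --pt "-1 -20 25 -0.17 2.6 -1.46 10" --pt "-1 -35 0 -0.17 2.6 -1.46 10" --pt "-2 -36 0 -0.17 2.6 -1.46 10"

```text
clock: 12.25
ee_pos: [0.5208, -0.1009, 0.2418]
ee_rot: [2.912, -0.021, 1.606]
force: [1.6, 1.5, -4.9]
opening: 0.285
grip_force: 76.2
```

Emit:
step_arm --pt "-2 -36 0 -0.17 2.6 -1.46 10" --pt "-2 -36 0 -0.17 2.6 -1.46 10" --pt "-1 -36 0 -0.17 2.6 -1.46 10" --pt "-1 -36 0 -0.17 2.6 -1.46 10" --pt "-1 -37 0 -0.17 2.6 -1.46 10"

```text
clock: 12.75
ee_pos: [0.513, -0.2828, 0.2399]
ee_rot: [3.141, 0.0, 1.474]
force: [0.9, 1.0, -2.1]
opening: 0.288
grip_force: 76.2
```

```bash
python3 - <<'E'
from h import *
for _ in range(6): p=shot("wrist")
s=status.sense(); print(s["clock"],s["ee_pos"],s["ee_rot"],s["opening"]*85.4)
for t in ("repair_box","cover_batten"): print(t,find(p,t))
im=p["pixels"][:,:,::-1].copy(); im=cv2.resize(im,None,fx=1.5,fy=1.5)
B=frame(np.radians(-5.5),[.513,-.281,0])
for q in [(-.07,.066),(.07,.066),(.07,-.206),(-.07,-.206),(-.057,.058),(.057,.058),(.057,-.058),(-.057,-.058)]:
    u=px(p,(B@[q[0],q[1],.096,1])[:3])*1.5; print(q,u); cv2.circle(im,tuple(int(v) for v in u),3,(255,0,255),-1)
cv2.imwrite("pics/box2.png",im)
plan(np.array([.513,-.281,.24]),B[:3,:3]@GR)
E
```

```text
13.05 [ 0.51297903 -0.28047818  0.23981975] [ 3.13965407e+00 -8.19840423e-04  1.47536243e+00] 24.44552464911942
repair_box [(0.65, array([ 5.118e-01, -2.783e-01, -3.000e-04])), (0.29, array([ 0.5157, -0.2828,  0.1928]))]
cover_batten []
(-0.07, 0.066) [277.5 168. ]
(0.07, 0.066) [501.  166.5]
(0.07, -0.206) [474.  508.5]
(-0.07, -0.206) [304.5 508.5]
(-0.057, 0.058) [300. 180.]
(0.057, 0.058) [480. 180.]
(0.057, -0.058) [469.5 346.5]
(-0.057, -0.058) [309.  346.5]
delta [ 0.  -0.7 -0.3] rot [ 0.    0.14 -0.06] minrows 0.02
```

View pics/box2.png

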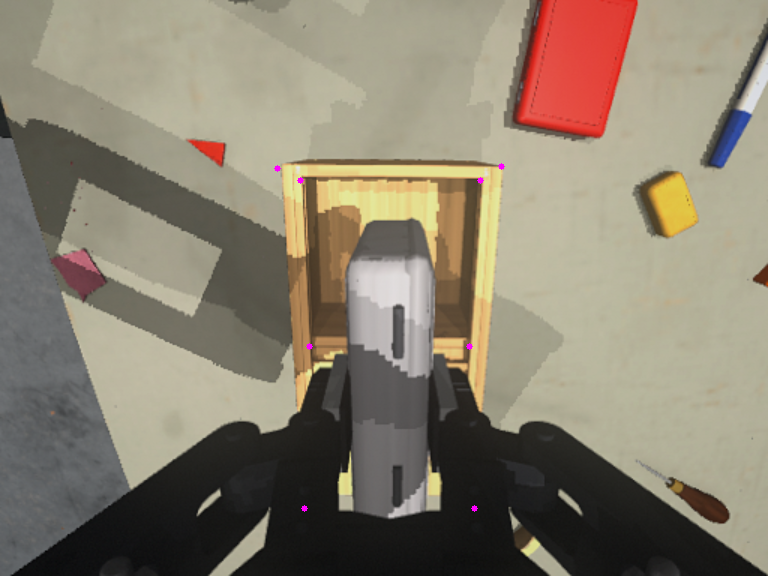

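```bash
python3 - <<'E'
from h import *
p=shot("wrist"); T=toolT()
for n,q in {"top+":(.05,0,-.025),"top-":(-.05,0,-.025),"bot+L":(.05,-.013,.046),"bot+R":(.05,.013,.046),"bot+ 42":(.05,0,.042),"top+L":(.05,-.013,-.025),"top+R":(.05,.013,-.025)}.items():
    print(n,px(p,(T@[*q,1])[:3])*1.5)
i=p["pixels"].mean(2)
for c in (255,260,265,270): print(c,[int(v) for v in i[135:185:1,c]])
E
```

```text
top+ [391.5 258. ]
top- [390.  535.5]
bot+L [360. 216.]
bot+R [421.5 216. ]
bot+ 42 [390.  217.5]
top+L [343.5 258. ]
top+R [438. 258.]
255 [199, 199, 200, 199, 200, 200, 199, 199, 200, 200, 202, 178, 81, 88, 88, 89, 88, 90, 90, 91, 91, 91, 90, 89, 90, 92, 92, 92, 91, 87, 83, 87, 93, 92, 94, 106, 125, 123, 131, 178, 187, 190, 195, 201, 205, 208, 212, 214, 217, 219]
260 [195, 196, 196, 195, 195, 195, 195, 195, 195, 196, 199, 174, 83, 87, 89, 89, 90, 91, 91, 92, 92, 90, 91, 89, 92, 91, 93, 91, 93, 93, 93, 93, 92, 91, 95, 107, 125, 120, 120, 166, 190, 193, 197, 201, 205, 210, 213, 216, 219, 220]
265 [194, 193, 193, 194, 193, 193, 194, 194, 194, 194, 197, 173, 83, 88, 89, 89, 91, 91, 92, 92, 91, 91, 90, 91, 92, 93, 89, 85, 91, 93, 93, 93, 93, 91, 95, 107, 109, 98, 121, 167, 192, 195, 199, 204, 208, 212, 215, 217, 219, 220]
270 [195, 194, 193, 194, 193, 194, 194, 193, 194, 195, 196, 167, 82, 89, 91, 92, 88, 86, 94, 93, 92, 92, 92, 94, 93, 88, 85, 94, 91, 84, 87, 93, 92, 92, 96, 93, 83, 81, 111, 152, 159, 156, 159, 163, 169, 178, 192, 215, 221, 220]
```

The picture shows the tin centred over the compartment, whose inner rim spans (304,178) to (482,178). The model is within 2 mm, so I'll shift slightly and lower.

Emit:
step_arm --pt "1.5 2 -35 0 0 0 10" --pt "0 0 -35 0 0 0 10" --pt "0 0 -35 0 0 0 10" --pt "0 0 -35 0 0 0 10" --pt "0 0 -30 0 0 0 10"

```text
clock: 13.7
ee_pos: [0.514, -0.2782, 0.0685]
ee_rot: [3.14, -0.0, 1.476]
force: [0.8, -0.0, -3.5]
opening: 0.29
grip_force: 76.2
```

Emit:
step_arm --pt "0 0 0 0 0 0 10" --pt "0 0 0 0 0 0 10" --pt "0 0 -3 0 0 0 10" --pt "0 0 -3 0 0 0 10" --pt "0 0 -2 0 0 0 10"

```text
clock: 14.2
ee_pos: [0.5151, -0.2799, 0.0632]
ee_rot: [3.138, 0.001, 1.475]
force: [0.4, 0.7, -4.0]
opening: 0.292
grip_force: 76.2
```

Emit:
step_arm --pt "0 0 -2 0 0 0 10" --pt "0 0 -1 0 0 0 10" --pt "0 0 0 0 0 0 10"

```text
clock: 14.5
ee_pos: [0.5141, -0.2792, 0.0586]
ee_rot: [3.141, -0.0, 1.475]
force: [0.3, 0.3, -3.7]
opening: 0.288
grip_force: 76.2
```

```bash
python3 -c "
from h import *
tq(5,1)"
```

```text
t 14.8 pos [ 0.5143 -0.2793  0.0589] Mtool [ 0.0081  0.0558 -0.0006] sd [0.03  0.037 0.02 ] Ftool [-0.09 -0.28  3.33] up [ 2.0e-04  1.3e-03 -1.0e+00]
```

Emit:
step_arm --pt "0 0 -1.5 0 0 0 10" --pt "0 0 -1.5 0 0 0 10" --pt "0 0 0 0 0 0 10"

```text
clock: 15.1
ee_pos: [0.514, -0.2791, 0.0554]
ee_rot: [3.141, -0.0, 1.475]
force: [-0.7, -0.1, -3.2]
opening: 0.293
grip_force: 76.2
```

Emit:
step_arm --pt "0 0 -1.5 0 0 0 10" --pt "0 0 -1.5 0 0 0 10" --pt "0 0 0 0 0 0 10"

```text
clock: 15.4
ee_pos: [0.5146, -0.2794, 0.0546]
ee_rot: [3.14, -0.0, 1.475]
force: [-6.1, 4.7, 11.7]
opening: 0.291
grip_force: 77.6
```

Emit:
step_arm --pt "0 0 -1 0 0 0 10" --pt "0 0 -1 0 0 0 10" --pt "0 0 0 0 0 0 10"

```text
clock: 15.7
ee_pos: [0.5153, -0.2796, 0.0542]
ee_rot: [3.139, 0.001, 1.475]
force: [-6.9, 7.6, 21.3]
opening: 0.288
grip_force: 79.7
```

Emit:
step_arm --pt "0 0 2 0 0 0 10" --pt "0 0 0 0 0 0 30" --pt "0 0 0 0 0 0 45" --pt "0 0 0 0 0 0 45" --pt "0 0 0 0 0 0 45"

```text
clock: 16.2
ee_pos: [0.5142, -0.2793, 0.0526]
ee_rot: [3.14, -0.0, 1.475]
force: [0.2, 0.1, 0.3]
opening: 0.525
grip_force: 0.0
```

Emit:
step_arm --pt "0 0 10 0 0 0 45" --pt "0 0 20 0 0 0 45" --pt "0 0 40 0 0 0 45" --pt "0 0 40 0 0 0 45" --pt "0 0 20 0 0 0 45"

```text
clock: 16.7
ee_pos: [0.5158, -0.2803, 0.1882]
ee_rot: [3.135, 0.003, 1.475]
force: [0.5, -0.6, 0.3]
opening: 0.526
grip_force: 0.0
```

```bash
python3 - <<'E'
from h import *
for _ in range(3): p=shot("wrist")
s=status.sense(); print(s["clock"],s["ee_pos"],s["opening"]*85.4)
for t in ("tin_a","repair_box","cover_batten"): print(t,find(p,t))
save(p,"box3",z=1.2)
E
```

```text
16.85 [ 0.51550671 -0.28012957  0.18575967] 45.1556581100039
tin_a [(0.77, array([ 0.6976, -0.1622,  0.0138])), (0.57, array([ 0.5143, -0.28  ,  0.0094])), (0.38, array([ 0.5132, -0.277 ,  0.0014]))]
repair_box [(0.64, array([ 0.5126, -0.28  , -0.0029])), (0.53, array([ 0.4992, -0.3951,  0.1022]))]
cover_batten [(0.82, array([ 0.4996, -0.3959,  0.1008]))]
```

View pics/box3.png

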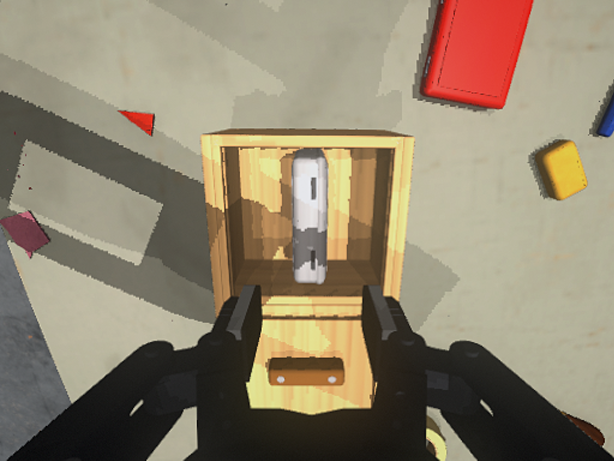

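The tin stands upright in the compartment at (310,215), with the batten at (306,372). Next I push the cover shut with the fingers closed.

Emit:
step_arm --pt "-4 -37 0 0 0 0 0" --pt "-4 -37 0 0 0 0 0" --pt "-4 -37 0 0 0 0 0" --pt "-3 -37 0 0 0 0 0" --pt "0 0 0 0 0 0 0"

```text
clock: 17.5
ee_pos: [0.497, -0.4308, 0.1802]
ee_rot: [-3.14, -0.001, 1.471]
force: [-0.8, 0.9, -0.3]
opening: 0.001
grip_force: 0.0
```

Emit:
step_arm --pt "0 0 -25 0 0 0 0" --pt "0 0 -25 0 0 0 0" --pt "0 0 -25 0 0 0 0" --pt "0 0 -10 0 0 0 0" --pt "0 0 0 0 0 0 0"

```text
clock: 18.0
ee_pos: [0.4978, -0.4254, 0.0945]
ee_rot: [-3.138, -0.004, 1.475]
force: [-0.9, -0.2, 0.9]
opening: 0.002
grip_force: 0.0
```

Emit:
step_arm --pt "0 0 0 0 0 0 0" --pt "0 0 0 0 0 0 0"

```text
clock: 18.2
ee_pos: [0.5001, -0.428, 0.0997]
ee_rot: [3.138, 0.002, 1.475]
force: [0.5, 0.5, 0.2]
opening: 0.002
grip_force: 0.0
```

Emit:
step_arm --pt "1.2 12 -2 0 0 0 0" --pt "1.2 12 0 0 0 0 0" --pt "1.1 12 0 0 0 0 0" --pt "1.2 12 0 0 0 0 0" --pt "1.1 12 0 0 0 0 0"

```text
clock: 18.7
ee_pos: [0.5054, -0.3662, 0.0962]
ee_rot: [3.14, 0.0, 1.475]
force: [1.0, -2.4, 1.3]
opening: -0.001
grip_force: 1.0
```

Emit:
step_arm --pt "1.2 12 0 0 0 0 0" --pt "1.2 12 0 0 0 0 0" --pt "1.1 12 0 0 0 0 0" --pt "1.2 12 0 0 0 0 0" --pt "1.1 12 0 0 0 0 0"

```text
clock: 19.2
ee_pos: [0.511, -0.3063, 0.0958]
ee_rot: [3.14, -0.0, 1.475]
force: [1.7, -2.2, 1.1]
opening: -0.003
grip_force: 1.0
```

Emit:
step_arm --pt "0.6 6 0 0 0 0 0" --pt "0.6 6 0 0 0 0 0" --pt "0.2 2 0 0 0 0 0"

```text
clock: 19.5
ee_pos: [0.5122, -0.2926, 0.0957]
ee_rot: [3.141, -0.0, 1.475]
force: [0.0, -1.4, -0.3]
opening: -0.001
grip_force: 0.8
```

```bash
python3 - <<'E'
from h import *
p=shot("wrist"); p=shot("wrist")
s=status.sense(); print(s["clock"],s["ee_pos"],s["force"])
p=shot("top"); print(find(p,"cover_batten"))
E
```

```text
19.6 [ 0.51203071 -0.29287104  0.09559357] [-0.06359294 -0.52311937  1.0958079 ]
[(0.81, array([ 0.5138, -0.2709,  0.1003]))]
```

Emit:
step_arm --pt "0.3 3 0 0 0 0 0" --pt "0.3 3 0 0 0 0 0" --pt "0.3 3 0 0 0 0 0" --pt "0.1 1 0 0 0 0 0"

```text
clock: 20.1
ee_pos: [0.5131, -0.283, 0.0956]
ee_rot: [3.141, -0.0, 1.475]
force: [-0.9, -1.4, -1.9]
opening: 0.001
grip_force: 0.8
```

Emit:
step_arm --pt "0.3 3 0 0 0 0 0" --pt "0.3 3 0 0 0 0 0" --pt "0 0 0 0 0 0 0"

```text
clock: 20.4
ee_pos: [0.5132, -0.2815, 0.0959]
ee_rot: [3.14, 0.007, 1.473]
force: [-1.9, -21.6, -9.4]
opening: -0.001
grip_force: 10.7
```

Emit:
step_arm --pt "0.3 3 0 0 0 0 0" --pt "0.3 3 0 0 0 0 0" --pt "0 0 0 0 0 0 0"

```text
clock: 20.7
ee_pos: [0.5133, -0.2812, 0.0961]
ee_rot: [3.138, 0.016, 1.471]
force: [-2.1, -46.5, -18.1]
opening: -0.003
grip_force: 23.0
```

Emit:
step_arm --pt "0.3 3 0 0 0 0 0" --pt "0.1 1 0 0 0 0 0" --pt "0 0 0 0 0 0 0"

```text
clock: 21.0
ee_pos: [0.5133, -0.2809, 0.0963]
ee_rot: [3.137, 0.022, 1.47]
force: [-2.5, -62.2, -24.7]
opening: -0.003
grip_force: 30.9
```

Emit:
step_arm --pt "-0.5 -5 0 0 0 0 0" --pt "-1 -10 0 0 0 0 0" --pt "-1.5 -15 0 0 0 0 0" --pt "0 0 30 0 0 0 0" --pt "0 0 45 0 0 0 0"

```text
clock: 21.5
ee_pos: [0.5098, -0.2961, 0.168]
ee_rot: [-3.137, -0.004, 1.475]
force: [1.4, 0.1, -0.1]
opening: 0.002
grip_force: 0.0
```

Emit:
step_arm --pt "-15 -30 30 0 0 0 0" --pt "-20 -30 0 0 0 0 0" --pt "-20 -30 0 0 0 0 0" --pt "-20 -30 0 0 0 0 0" --pt "0 0 0 0 0 0 0"

```text
clock: 22.0
ee_pos: [0.4346, -0.4205, 0.2011]
ee_rot: [3.141, 0.001, 1.471]
force: [-0.1, 0.2, 0.3]
opening: 0.001
grip_force: 0.0
```

```bash
python3 - <<'E'
from h import *
for _ in range(3): p=shot("top")
s=status.sense(); print(s["clock"],s["ee_pos"],s["force"])
for t in ("tin_a","cover_batten","edge_roller","thread_spool","wax_block"): print(t,find(p,t))
im=cv2.resize(p["pixels"][120:270,190:470,::-1],None,fx=2.8,fy=2.8,interpolation=cv2.INTER_CUBIC)
cv2.imwrite("pics/end1.png",im)
E
```

```text
22.15 [ 0.43714635 -0.41693851  0.20083081] [-0.70217221 -0.32395761 -0.2427173 ]
tin_a [(0.93, array([0.599 , 0.1249, 0.0356])), (0.78, array([0.579 , 0.236 , 0.0431])), (0.7, array([0.5174, 0.4906, 0.0136])), (0.66, array([ 0.6973, -0.1625,  0.0127])), (0.42, array([ 0.7487, -0.2699, -0.0011]))]
cover_batten [(0.61, array([ 0.5141, -0.2606,  0.0997])), (0.41, array([ 0.5159, -0.2794, -0.0022]))]
edge_roller [(0.85, array([0.4047, 0.1534, 0.0005]))]
thread_spool [(0.61, array([ 0.4355, -0.0604, -0.0044]))]
wax_block [(0.56, array([0.5975, 0.126 , 0.0372])), (0.46, array([ 0.7495, -0.268 , -0.0036]))]
```

View pics/end1.png

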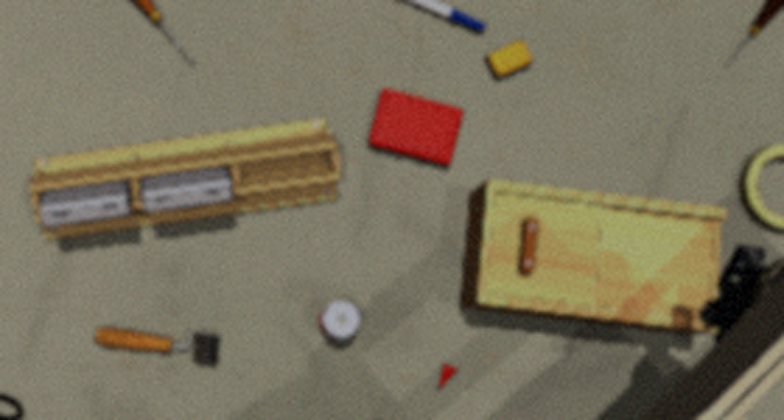

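The picture shows the cover shut against the left end, with the batten at (528,245). The two sound tins are still in their bays at (85,203) and (187,187), and the tools are where they were. I'm handing it in.

```bash
python3 -c "
from h import *
print(order.sign_off())"
```

```text
the job is handed in; nothing more can be done
None
```

The job is handed in: tin_c rattled (judged from the wrist moment; I didn't lift tin_a or tin_b to compare), so it stands upright in the repair box with the cover pushed shut to its stop, while tin_a and tin_b are in their bays and the tools look unmoved.

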